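# Turn the strip-down row round for refitting

### The job

The four parts taken off a wheel hub stand on the aluminium tray in the order they came off, the first one next to the tray's upright end plate. Move them all to the plywood rack in the reverse order, ready for refitting: the part nearest the tray's end plate goes on the rack's pad farthest from the rack's end plate, and so on down the row, so that the part farthest from the plate ends up next to it. Keep the parts upright and leave each standing in the middle of its own pad.

Things in the scene. Friction and masses are not known exactly. Their poses are not given: they have to be found in the camera images.
- sleeve_center (a point): Loose part: plain steel spacer sleeve, an upright open tube, 40 mm outer and 26 mm inner diameter, 56 mm high. The point is its centre, 28 mm above its underside; z is its upright axis.
- bush_center (a point): Loose part: brass flanged bush standing on its flange: flange 50 mm diameter and 8 mm thick at the foot, plain barrel 32 mm diameter above it, 44 mm high in all; grip the barrel. The point is its centre, 22 mm above its underside; z is its upright axis.
- nut_center (a point): Loose part: dark steel hexagon hub nut standing on its face, 41 mm across flats (two of the flats face along +x and -x of its own frame), 47 mm across corners, 40 mm high. The point is its centre, 20 mm above its underside; z is its upright axis.
- cap_center (a point): Loose part: aluminium dust cap, 46 mm diameter with straight sides up to 34 mm and a shallow domed top, 46 mm high, dome up. The point is its centre, 23 mm above its underside; z is its upright axis.
- tray: Fixed bare aluminium tray holding the four parts at the start, in any order. Base 84 (x) x 290 (y) x 12 mm, long sides open; upright steel end plate across its +y end, 143 mm from centre, top 64 mm above the bench. Four black rubber pads in a row centred at y = -99, -33, 33, 99 mm, x = 0, tops 16 mm above the bench; 17 mm high ribs between. Origin: centre of underside, on the bench.
- rack: Fixed plywood rack, empty at the start, laid out like the tray: base 84 (x) x 290 (y) x 12 mm, long sides open; upright steel end plate across its +y end, top 64 mm above the bench. Four black rubber pads 70 x 58 mm centred at y = -99, -33, 33, 99 mm, x = 0, tops 16 mm above the bench; 17 mm high ribs between. Origin: centre of underside, on the bench.
- pad_sleeve: The black rubber pad of the tray on which the sleeve stands at the start (it stays there and so marks the sleeve's first place in the row). 70 x 58 x 4 mm, origin at the centre of its underside, on the tray's base. Fixed, nothing to handle.
- pad_bush: The black rubber pad of the tray on which the flanged bush stands at the start (it stays there and so marks the flanged bush's first place in the row). 70 x 58 x 4 mm, origin at the centre of its underside, on the tray's base. Fixed, nothing to handle.
- pad_nut: The black rubber pad of the tray on which the hub nut stands at the start (it stays there and so marks the hub nut's first place in the row). 70 x 58 x 4 mm, origin at the centre of its underside, on the tray's base. Fixed, nothing to handle.
- pad_cap: The black rubber pad of the tray on which the dust cap stands at the start (it stays there and so marks the dust cap's first place in the row). 70 x 58 x 4 mm, origin at the centre of its underside, on the tray's base. Fixed, nothing to handle.
Things that resemble listed ones, but are neither listed nor needed, are in the scene too. What is shaped like the part that bears cap_center but green or red is not meant.

How it is judged:
By the outcome, as a careful person would: the job done as asked, in the order asked, and still so for the second after the job is handed in, with the robot touching nothing.
It also fails if it takes over 112 s, if anything falls off the work surface, if the arm or the gripper's body presses on something with over 40 N, if the wrist force passes 120 N, or if a joint passes its speed limit or range.

### The arm

A 6-joint arm with a two-finger parallel gripper is mounted at the origin on the work surface. World frame = base frame: x ahead of the robot, y to its left, z up, the work surface at z = 0. Lengths are in m, angles in rad, forces in N, time in s.
With the tool pointing down it reaches from about 0.375 to 0.9 m from the base axis. Payload 3.1 kg.
Tool frame: the origin (TCP) lies midway between the tips of the shut fingers; the grasp point (between the pads) lies 19 mm behind it (manip.hold_point_z is the distance from the TCP to the grasp point, in m); x points along the fingers, y is the direction in which the jaws open and shut, and the axes are right-handed (so a half turn about x gives the same grasp; the last joint's range is limited). The gripper opens to 85 mm and grips with 20 to 120 N. Pads are 22 mm wide; open, the fingers measure 114 mm over their backs; the gripper's body (76 mm by 85 mm) begins 54 mm behind the grasp point. The pads swing forward as they close: fully open they stand 13 mm farther back than shut.
Start: joints at [1.028, 0.527, 1.433, -0, 1.181, -0.178], TCP at [0.222, 0.584, 0.231] pointing down, gripper open.
Joint ranges: [-3.08, 3.08], [-0.75, 2.2], [0.22, 2.44], [-1.43, 4.57], [0, 2.65], [-2.85, 2.85]. Speed limits (rad/s): [2.79, 2.79, 3.14, 3.14, 3.14, 3.14].

### API

Orientations are given as a unit quaternion [x, y, z, w].
In Python, from station import manip, snapshot gives the robot as it stands.
- The arm moves only by the tool play_rows, never from a script. Its argument "series" is a list of rows, each a list of 4 numbers: the shift along the tool's x, y, z in m, then the turn about the tool's x in degrees. In form: [[tx, ty, tz, spin], ...]. A call has 1 to 20 rows; each row is the pose to reach, as a shift and turn from the pose measured when the call began, along the tool's axes at that moment; what a row does not reach only later rows make up. A row lasts 1/10 s, in which the tool goes at most 50 mm and 8.59 degrees, less where a joint would pass 70% of its speed; a pose out of reach is approached as far as the arm can. A call with a gripper value outside its range is refused whole. "claw" is the opening in per cent of the stroke, from 0 (shut) to 100 (fully open), set as the call begins (left out, the last holds). The fingers move at their own pace and stop on an object; "force" is the grip in N (left out, the last holds). Time passes only in rows, so rows that repeat a pose let the fingers close. It gives the time, the measured TCP pose, the force and the opening at its end, in the units of the state.
- manip.sense(): the state, without advancing time (a new reading comes with each control period).
- snapshot(name): name is "scene" or "top"; returns a dict with "image" (420x560x3 uint8, blue, green, red), "depth" (420x560 float32, m along the optical axis (not along the pixel's ray), 0 where there is no reading), "fov_y" (degrees; the focal length in pixels is half the picture's height over the tangent of half this angle, whatever the lens; pixels are square), "cx", "cy" (the principal point, pixels), "dist" ([k1, k2, p1, p2, k3] as OpenCV has them; the pictures are not rectified), "R" (3x3) and "t" (3): a world point X has camera coordinates R X + t. Camera axes: x right, y down, z forward; pixel columns grow to the right and rows downward; lengths in m; the calibration is good to about 2 mm. A picture is of the moment at which its call begins.
- manip.sign_off(): hands the job in, once; it reports no verdict.
The state is a dict: "t": time; "q": joint angles; "qd": joint speeds; "tau": joint torques, N m; "tcp_pos": TCP position; "tool_rot": TCP orientation; "force": force on the tool from outside, world axes, zero at the start; "ft_torque": the same for the moment, N m; "finger_gap": opening from 0.0 (shut) to 1.0 (fully open).
Only numpy, scipy, OpenCV 4.12 (cv2) and the standard library are available. Lean on these libraries where they do the work, as an engineer would, in place of code of your own. Each camera call takes 0.05 s, during which the arm holds its last target.

## Working session

There is one attempt and no reset: what is moved stays moved. The work goes in short steps, Python scripts to look and compute and a tool call to move; the robot and the scene stay as the last step left them, time stands still between calls to the robot, and variables do not carry over. Pictures are saved under pics/ and viewed, and the job is handed in when it is done.

Besides the shell and the picture viewer there is one more tool, called after "Emit:" as a command line: name --pt "numbers of a row" for each row, then --argument value for the rest. play_rows: Moves the arm, as the interface text tells. Its arguments: {"type":"object","properties":{"series":{"type":"array","items":{"type":"array","items":{"type":"number"}}},"claw":{"type":"number"},"force":{"type":"number"}},"required":["series"]}

```bash
mkdir -p pics; ls; cat > h.py <<'E'
import numpy as np,cv2
from station import manip,snapshot
def snap(n,fn=None):
    s=snapshot(n)
    if fn: cv2.imwrite('pics/'+fn,s['image'])
    return s
E
python3 - <<'E'
from h import *
for n in('scene','top'):
    s=snap(n,n+'0.png'); print(n,s['fov_y'],s['cx'],s['cy'],s['dist'],s['R'],s['t'])
    np.savez('/tmp/'+n+'.npz',**s)
print(manip.sense(), manip.hold_point_z)
E
```

```text
pics
scene 57.629035687634435 277.6567145807194 206.23408834736523 [-0.06072778  0.          0.          0.          0.        ] [[ 0.76951246  0.63856864  0.00898116]
 [ 0.43114521 -0.50907773 -0.74495213]
 [-0.47113096  0.57712213 -0.66705747]] [-0.43120116 -0.20850531  1.20644501]
top 52.09889970785568 285.82568045288014 208.89818861195735 [-0.00475572  0.          0.          0.          0.        ] [[ 0.017335   -0.99978169  0.01166507]
 [-0.99499829 -0.01839763 -0.09818311]
 [ 0.09837629 -0.00990472 -0.9951    ]] [-0.01635924  0.57897526  0.86512009]
{'t': 0.1, 'q': array([ 1.02850630e+00,  5.28407301e-01,  1.43379034e+00, -4.15008542e-06,
        1.18139935e+00, -1.78483001e-01]), 'qd': array([-0.00080311, -0.00031169, -0.00249364, -0.00109582, -0.00161648,
        0.00065601]), 'tau': array([-4.34064277e-04, -4.43304455e+01, -1.78585088e+01, -2.80549066e-04,
        3.90321788e-03, -2.93951837e-05]), 'tcp_pos': array([0.22201789, 0.5835387 , 0.23040538]), 'tool_rot': array([ 0.12725283,  0.69568869, -0.12858002,  0.69519145]), 'force': array([-0.11517156,  0.75719436,  0.48133652]), 'ft_torque': array([ 0.01603718,  0.02876744, -0.00384606]), 'finger_gap': 1.0007709173374781} 0.0187
```

View pics/scene0.png

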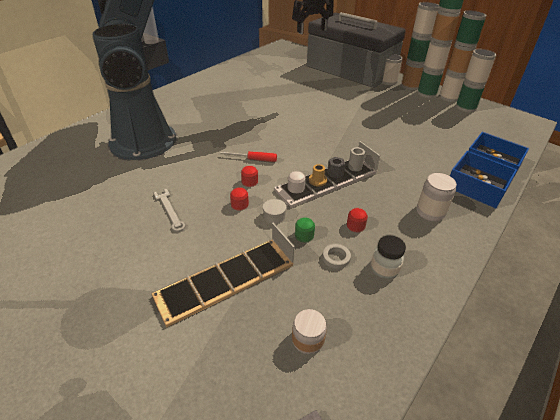

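View pics/top0.png

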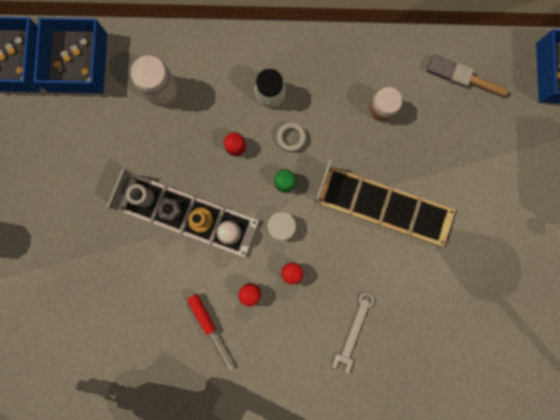

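The top view shows the tray with its plate at the left end, near (118,190). From the plate outward the parts are sleeve (140,195), nut (171,210), bush (200,219) and cap (229,232). The rack's plate is at (325,183) and its far end at (445,225). Both rows run roughly along −y.

```bash
python3 - <<'E'
import numpy as np,cv2
s=np.load('/tmp/top.npz'); im=s['image']
a=cv2.resize(im[155:265,95:270],None,fx=4.5,fy=4.5,interpolation=cv2.INTER_CUBIC);cv2.imwrite('pics/c1.png',a)
b=cv2.resize(im[155:250,305:465],None,fx=5,fy=5,interpolation=cv2.INTER_CUBIC);cv2.imwrite('pics/c2.png',b)
s=np.load('/tmp/scene.npz'); im=s['image']
b=cv2.resize(im[135:210,265:390],None,fx=6,fy=6,interpolation=cv2.INTER_CUBIC);cv2.imwrite('pics/c3.png',b)
E
```

```text
(no output)
```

View pics/c1.png

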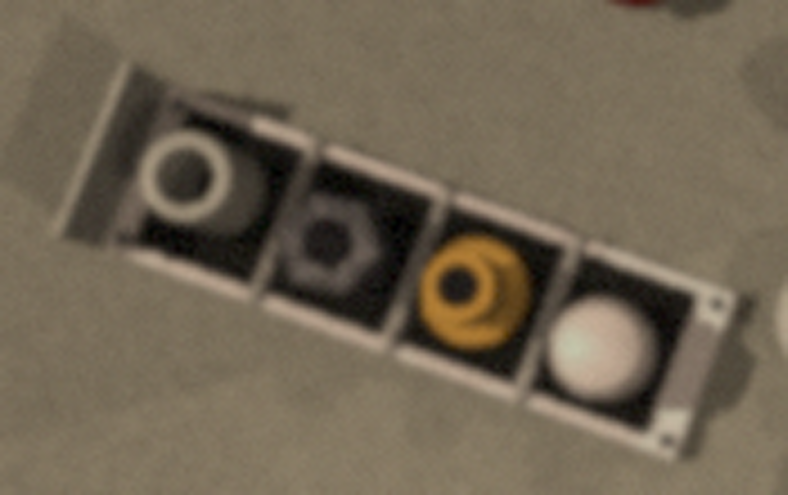

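View pics/c2.png

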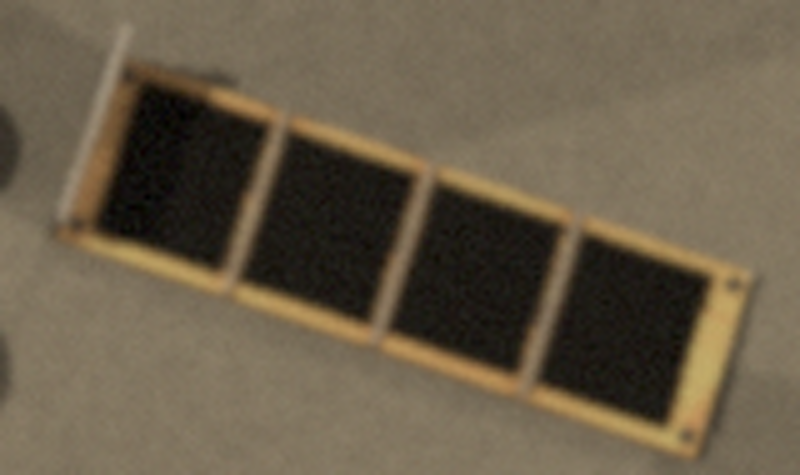

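View pics/c3.png

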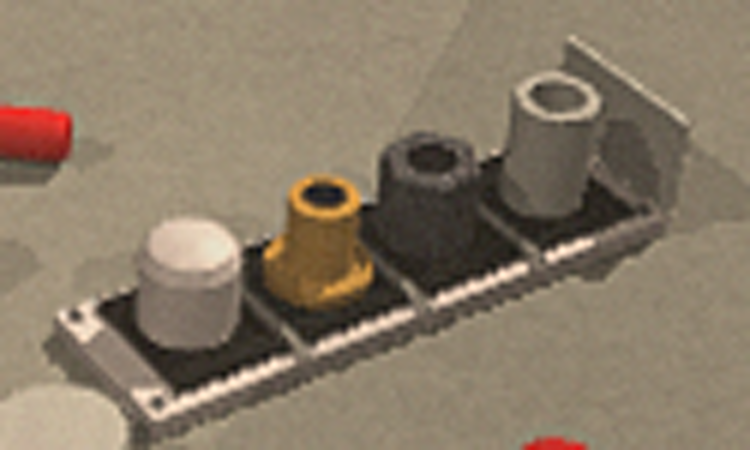

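```bash
cat >> h.py <<'E'
def K(s):
    f=s['image'].shape[0]/2/np.tan(np.radians(float(s['fov_y']))/2)
    return np.array([[f,0,float(s['cx'])],[0,f,float(s['cy'])],[0,0,1]])
def und(s,px):
    return cv2.undistortPoints(np.float64(px).reshape(-1,1,2),K(s),np.float64(s['dist'])).reshape(-1,2)
def ray(s,px,z):
    n=und(s,px); d=np.c_[n,np.ones(len(n))]@s['R']; c=-s['R'].T@s['t']
    return (c+d*((z-c[2])/d[:,2])[:,None])
def cloud(s):
    h,w=s['depth'].shape; v,u=np.mgrid[:h,:w]
    n=und(s,np.c_[u.ravel(),v.ravel()]); Z=s['depth'].ravel()
    P=(np.c_[n,np.ones(len(n))]*Z[:,None]-s['t'])@s['R']
    P[Z==0]=np.nan
    return P.reshape(h,w,3)
def proj(s,X):
    r,_=cv2.Rodrigues(s['R']); return cv2.projectPoints(np.float64(X).reshape(-1,1,3),r,s['t'],K(s),np.float64(s['dist']))[0].reshape(-1,2)
def pads(s,box,z=.016,thr=45,amin=150):
    x0,y0,x1,y1=box
    im=cv2.resize(s['image'][y0:y1,x0:x1],None,fx=4,fy=4,interpolation=cv2.INTER_CUBIC)
    m=(im.max(2)<thr).astype(np.uint8)*255
    cs,_=cv2.findContours(m,cv2.RETR_EXTERNAL,cv2.CHAIN_APPROX_NONE)
    out=[]
    for c in cs:
        if cv2.contourArea(c)<amin*16: continue
        px=(c.reshape(-1,2)+.5)/4-.5+[x0,y0]
        W=ray(s,px,z)[:,:2]*1000
        out.append((cv2.minAreaRect(W.astype(np.float32)),px.mean(0)))
    return out
E
python3 - <<'E'
from h import *
for n,box,bt in (('top',(305,155,465,250),(95,155,270,265)),('scene',(145,230,300,330),(265,135,390,210))):
    s=dict(np.load(f'/tmp/{n}.npz')); 
    for thr in(45,55):
        print(n,thr)
        for r in pads(s,box,thr=thr): print(np.round(r[0][0],1),np.round(r[0][1],1),round(r[0][2],1),np.round(r[1]))
    C=cloud(s); x0,y0,x1,y1=bt
    P=C[y0:y1,x0:x1].reshape(-1,3); I=s['image'][y0:y1,x0:x1].reshape(-1,3)
    ok=P[:,2]>.045; print(np.isfinite(P[:,2]).mean(),ok.sum())
    # table plane check
    T=C[300:380,300:340] if n=='top' else C[340:400,150:250]
    print('table z',np.nanmedian(T[...,2]),np.nanstd(T[...,2]))
    m=np.zeros(s['depth'].shape,np.uint8); m[y0:y1,x0:x1]=ok.reshape(y1-y0,x1-x0)
    k,l,st,ce=cv2.connectedComponentsWithStats(m)
    for i in range(1,k):
        if st[i,4]<15: continue
        Q=C[l==i]; print(st[i],np.round(np.nanmean(Q,0),4),np.round(np.nanpercentile(Q,[5,95],axis=0),4).tolist())
E
```

```text
top 45
[ 561.5 -309.8] [53.1 63.1] 71.8 [429. 221.]
[ 582.  -247.2] [53.3 62.8] 71.7 [400. 210.]
[ 602.7 -184.8] [53.3 63.3] 72.0 [370. 200.]
[ 624. -122.] [54.8 66. ] 72.2 [341. 190.]
top 55
[ 561.6 -309.8] [54.4 64.2] 71.7 [429. 221.]
[ 582.  -247.3] [54.8 64. ] 71.7 [400. 210.]
[ 602.7 -184.7] [54.8 64.2] 71.8 [370. 200.]
[ 624.1 -122. ] [56.1 67. ] 72.5 [341. 190.]
0.9969350649350649 1559
table z 0.0007510203228607951 0.0019440591071275563
[106 168  21  40 235] [0.6123 0.3365 0.058 ] [[0.5768, 0.324, 0.0468], [0.648, 0.3489, 0.0656]]
[126 184  24  21 319] [0.5995 0.2907 0.0663] [[0.5824, 0.2735, 0.0486], [0.6166, 0.3077, 0.0742]]
[156 198  24  22 388] [0.5728 0.2317 0.0563] [[0.5556, 0.2138, 0.053], [0.5903, 0.2497, 0.0591]]
[189 210  17  17 216] [0.5546 0.1718 0.06  ] [[0.5423, 0.1589, 0.0519], [0.5673, 0.1854, 0.0632]]
[217 221  22  22 401] [0.5285 0.1099 0.0583] [[0.5101, 0.0918, 0.0511], [0.5464, 0.1283, 0.0635]]
scene 45
scene 55
[ 563.9 -309.5] [57.  70.6] 71.6 [180. 298.]
[ 584.8 -247.2] [57.5 69.8] 71.5 [210. 284.]
[ 605.4 -184.2] [57.2 69.4] 71.9 [238. 270.]
[ 625.9 -121.4] [57.7 69.6] 71.6 [265. 258.]
0.9954133333333334 854
table z 0.0007266075344934031 0.0011654775459240766
[349 141  31  23 360] [0.6095 0.3076 0.0604] [[0.5832, 0.2745, 0.047], [0.6465, 0.3474, 0.0728]]
[328 157  18  14 181] [0.5767 0.2282 0.0545] [[0.5562, 0.2115, 0.0463], [0.5944, 0.2475, 0.0581]]
[313 164  12  12 122] [0.5587 0.1688 0.0571] [[0.5436, 0.1572, 0.047], [0.5712, 0.1856, 0.0619]]
[288 172  17  13 186] [0.535  0.1034 0.0563] [[0.5167, 0.089, 0.0472], [0.5504, 0.1213, 0.0626]]
```

```bash
cat >> h.py <<'E'
TOPS=dict(sleeve=.072,nut=.056,bush=.060,cap=.062)
def tops(s,guess,R=24,hs=TOPS,names=None,tol=.006):
    C=cloud(s); out={}
    for k in guess:
        g=np.array(guess[k])
        for it in range(3):
            d=np.hypot(C[...,0]-g[0],C[...,1]-g[1])
            t=hs[k]; zz=C[...,2]
            lo=t-(.009 if k=='cap' else tol)
            m=(d<R/1000)&(zz>lo)&(zz<t+.006)
            v,u=np.nonzero(m)
            W=ray(s,np.c_[u,v],t-(.003 if k=='cap' else 0))[:,:2]
            hull=cv2.convexHull((W*1000).astype(np.float32))
            c,r=cv2.minEnclosingCircle(hull); M=cv2.moments(hull); cm=np.array([M['m10'],M['m01']])/M['m00']
            g=cm/1000
        out[k]=(np.round(cm,1),np.round(c,1),round(r,1),len(v))
    return out
E
python3 - <<'E'
from h import *
g=dict(sleeve=(.5995,.2907),nut=(.574,.231),bush=(.556,.171),cap=(.531,.107))
for n in('top','scene'):
    s=dict(np.load(f'/tmp/{n}.npz'));print(n)
    for k,v in tops(s,g).items():print(k,v)
s=dict(np.load('/tmp/top.npz'));C=cloud(s)
m=(np.hypot(C[...,0]-.5728,C[...,1]-.2317)<.029)&(C[...,2]>.045)
cs,_=cv2.findContours(m.astype(np.uint8),cv2.RETR_EXTERNAL,cv2.CHAIN_APPROX_NONE);c=max(cs,key=cv2.contourArea)
W=ray(s,c.reshape(-1,2),.056)[:,:2]*1000
c0=cv2.minEnclosingCircle(W.astype(np.float32))[0]
for a in range(-32,32,4):
    d=np.array([np.cos(np.radians(a)),np.sin(np.radians(a))]);
    w=[np.ptp(W@np.array([np.cos(t),np.sin(t)])) for t in np.radians([a,a+60,a+120])]
    print(a,np.round(w,1),round(np.mean(w),2))
# color crop of nut enhanced
im=s['image'][193:226,152:190]; im=cv2.resize(im,None,fx=16,fy=16,interpolation=cv2.INTER_CUBIC);cv2.imwrite('pics/nut.png',cv2.convertScaleAbs(im,alpha=2))
E
```

```text
top
sleeve (array([599.9, 291.6]), array([600. , 291.4]), 20.5, 207)
nut (array([573.1, 232.2]), array([572.9, 232.2]), 23.7, 375)
bush (array([555.2, 172.6]), array([555.1, 172.7]), 16.0, 203)
cap (array([528.7, 110.1]), array([528.9, 110.1]), 21.7, 354)
scene
sleeve (array([602.6, 289.8]), array([600.8, 288.3]), 24.0, 93)
nut (array([575.7, 229.6]), array([576.6, 229.8]), 25.8, 143)
bush (array([557.2, 170.5]), array([557.9, 170.2]), 20.2, 90)
cap (array([533.8, 105.3]), array([534.5, 105.3]), 22.5, 132)
-32 [45.8 46.5 47. ] 46.44
-28 [45.2 46.2 46.2] 45.88
-24 [44.3 45.7 45.7] 45.27
-20 [43.3 45.  45. ] 44.45
-16 [42.  44.1 44.2] 43.42
-12 [40.9 43.4 43.1] 42.47
-8 [41.4 43.8 43.7] 42.97
-4 [42.  45.  44.2] 43.73
0 [42.4 46.  44.8] 44.39
4 [43.4 46.9 45.5] 45.24
8 [44.4 47.5 46. ] 45.98
12 [45.3 47.8 46.3] 46.49
16 [45.9 48.  46.4] 46.77
20 [46.3 47.9 46.4] 46.88
24 [46.5 47.6 46.2] 46.78
28 [46.5 47.  45.8] 46.44
```

View pics/nut.png

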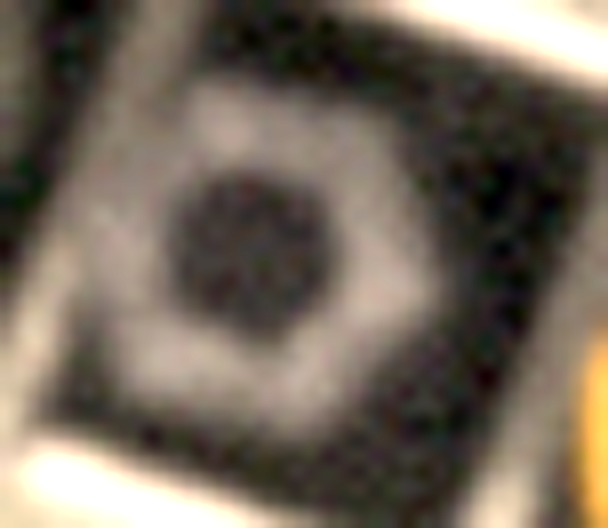

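```bash
cat >> h.py <<'E'
from scipy.spatial.transform import Rotation as Ro
def where(*tg):
    s=manip.sense(); R=Ro.from_quat(s['tool_rot']).as_matrix(); p=s['tcp_pos']
    ya=np.degrees(np.arctan2(R[1,1],R[0,1]))
    print('t',round(s['t'],2),'tcp',np.round(p,4),'gap',round(s['finger_gap'],3),'F',np.round(s['force'],1),'yang',round(ya,2),'down',np.round(R[:,0],3))
    for t in tg: print(t,np.round(R.T@(np.array(t)-p),4))
E
python3 - <<'E'
from h import *
where((.601,.2905,.17))
s=manip.sense();R=Ro.from_quat(s['tool_rot']).as_matrix();print(R.round(3))
s=dict(np.load('/tmp/top.npz'))
E
```

```text
t 0.1 tcp [0.222  0.5835 0.2304] gap 1.001 F [-0.1  0.8  0.5] yang 69.16 down [-0.001 -0.002 -1.   ]
(0.601, 0.2905, 0.17) [ 0.0605 -0.1389  0.4585]
[[-0.001  0.356  0.935]
 [-0.002  0.935 -0.356]
 [-1.    -0.002 -0.   ]]
```

Emit:
play_rows --pt "0.0 -0.03 0.11 20" --pt "0.015 -0.06 0.2 40" --pt "0.03 -0.1 0.32 60" --pt "0.06 -0.139 0.4585 84" --pt "0.06 -0.139 0.4585 84" --pt "0.06 -0.139 0.4585 84" --pt "0.06 -0.139 0.4585 84" --pt "0.06 -0.139 0.4585 84" --pt "0.06 -0.139 0.4585 84" --pt "0.06 -0.139 0.4585 84" --pt "0.06 -0.139 0.4585 84" --pt "0.06 -0.139 0.4585 84" --pt "0.06 -0.139 0.4585 84" --pt "0.06 -0.139 0.4585 84" --pt "0.06 -0.139 0.4585 84" --pt "0.06 -0.139 0.4585 84" --claw 100 --force 50

```text
t: 1.7
tcp_pos: [0.6004, 0.2913, 0.1709]
tool_rot: [-0.56, -0.431, 0.561, -0.432]
force: [0.1, 0.5, -0.2]
finger_gap: 0.999
```

```bash
python3 -c "
from h import *
where((.601,.2905,.17),(.601,.2905,.031))"
```

```text
t 1.7 tcp [0.6004 0.2913 0.1709] gap 0.999 F [ 0.1  0.5 -0.2] yang -14.75 down [-0.001 -0.002 -1.   ]
(0.601, 0.2905, 0.17) [0.0009 0.0008 0.0006]
(0.601, 0.2905, 0.031) [0.1399 0.0009 0.0004]
```

Emit:
play_rows --pt "0.04 0.001 0.0005 0" --pt "0.08 0.001 0.0005 0" --pt "0.11 0.001 0.0005 0" --pt "0.13 0.001 0.0005 0" --pt "0.14 0.001 0.0005 0" --pt "0.14 0.001 0.0005 0" --pt "0.14 0.001 0.0005 0"

```text
t: 2.4
tcp_pos: [0.6018, 0.2907, 0.0319]
tool_rot: [0.56, 0.431, -0.56, 0.432]
force: [1.1, 0.0, 0.5]
finger_gap: 1.0
```

Emit:
play_rows --pt "0 0 0 0" --pt "0 0 0 0" --pt "0 0 0 0" --pt "0 0 0 0" --pt "0 0 0 0" --pt "0 0 0 0" --pt "0 0 0 0" --pt "0 0 0 0" --claw 0

```text
t: 3.2
tcp_pos: [0.602, 0.291, 0.0332]
tool_rot: [0.56, 0.431, -0.56, 0.432]
force: [-1.8, 0.1, 6.8]
finger_gap: 0.461
```

```bash
python3 -c "
from h import *
where((.601,.2905,.17),(.5627,-.3096,.17))"
```

```text
t 3.2 tcp [0.602  0.291  0.0332] gap 0.461 F [-1.8  0.1  6.8] yang -14.73 down [ 0.002 -0.001 -1.   ]
(0.601, 0.2905, 0.17) [-0.1368 -0.0006  0.0008]
(0.5627, -0.3096, 0.17) [-0.1365  0.115   0.5909]
```

Emit:
play_rows --pt "-0.03 0 0 0" --pt "-0.08 0 0 0" --pt "-0.12 0 0 0" --pt "-0.137 0.005 0.02 0" --pt "-0.137 0.012 0.06 0" --pt "-0.137 0.021 0.105 0" --pt "-0.137 0.03 0.15 0" --pt "-0.137 0.039 0.195 0" --pt "-0.137 0.047 0.24 0" --pt "-0.137 0.056 0.285 0" --pt "-0.137 0.065 0.33 0" --pt "-0.137 0.074 0.375 0" --pt "-0.137 0.083 0.42 0" --pt "-0.137 0.092 0.465 0" --pt "-0.137 0.1 0.51 0" --pt "-0.137 0.108 0.55 0" --pt "-0.137 0.113 0.58 0" --pt "-0.137 0.115 0.591 0" --pt "-0.137 0.115 0.591 0" --pt "-0.137 0.115 0.591 0"

```text
t: 5.2
tcp_pos: [0.5622, -0.3081, 0.1699]
tool_rot: [0.56, 0.432, -0.559, 0.432]
force: [-0.2, 0.5, -2.7]
finger_gap: 0.454
```

```bash
python3 -c "
from h import *
where((.5627,-.3096,.0335))
snap('top','p1.png');snap('scene','p1s.png')"
```

```text
t 5.2 tcp [ 0.5622 -0.3081  0.1699] gap 0.454 F [-0.2  0.5 -2.7] yang -14.72 down [ 0.     0.001 -1.   ]
(0.5627, -0.3096, 0.0335) [0.1364 0.0008 0.0015]
```

View pics/p1s.png

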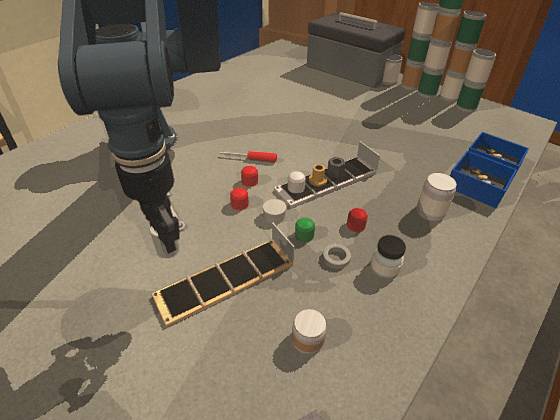

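The sleeve is held in the gripper around (165,235), above the rack's far pad, and the other three parts are still standing on the tray. Next I lower it.

Emit:
play_rows --pt "0.04 0.001 0.0015 0" --pt "0.08 0.001 0.0015 0" --pt "0.11 0.001 0.0015 0" --pt "0.125 0.001 0.0015 0" --pt "0.131 0.001 0.0015 0" --pt "0.134 0.001 0.0015 0" --pt "0.1355 0.001 0.0015 0" --pt "0.1355 0.001 0.0015 0" --pt "0.1355 0.001 0.0015 0"

```text
t: 6.2
tcp_pos: [0.564, -0.3096, 0.036]
tool_rot: [0.56, 0.432, -0.559, 0.433]
force: [-0.5, -0.2, -1.1]
finger_gap: 0.459
```

```bash
python3 -c "
from h import *
where((.5627,-.3096,.0332))"
```

```text
t 6.2 tcp [ 0.564  -0.3096  0.036 ] gap 0.459 F [-0.5 -0.2 -1.1] yang -14.63 down [ 0.003 -0.001 -1.   ]
(0.5627, -0.3096, 0.0332) [ 0.0028 -0.0013  0.0003]
```

Emit:
play_rows --pt "0.0015 -0.0013 0 0" --pt "0.003 -0.0013 0 0" --pt "0.003 -0.0013 0 0" --pt "0.003 -0.0013 0 0"

```text
t: 6.6
tcp_pos: [0.5628, -0.3095, 0.0332]
tool_rot: [0.56, 0.431, -0.559, 0.433]
force: [-0.1, -0.3, 0.3]
finger_gap: 0.458
```

Emit:
play_rows --pt "0.0012 0 0 0" --pt "0.0012 0 0 0" --pt "0.0012 0 0 0"

```text
t: 6.9
tcp_pos: [0.5628, -0.3096, 0.0332]
tool_rot: [0.56, 0.431, -0.559, 0.433]
force: [-0.8, 0.5, 6.7]
finger_gap: 0.457
```

Contact: the force reads 6.7 N with no further travel. I release and go up.

Emit:
play_rows --pt "0 0 0 0" --pt "0 0 0 0" --pt "0 0 0 0" --pt "0 0 0 0" --pt "0 0 0 0" --pt "-0.02 0 0 0" --pt "-0.06 0 0 0" --pt "-0.1 0 0 0" --pt "-0.137 0 0 0" --pt "-0.137 0 0 0" --claw 100

```text
t: 7.9
tcp_pos: [0.5657, -0.3118, 0.1764]
tool_rot: [0.561, 0.427, -0.558, 0.438]
force: [0.5, 0.5, 0.8]
finger_gap: 0.999
```

```bash
python3 -c "
from h import *
where((.5744,.231,.17),(.5744,.231,.024))"
```

```text
t 7.9 tcp [ 0.5657 -0.3118  0.1764] gap 0.999 F [0.5 0.5 0.8] yang -14.62 down [ 0.013 -0.009 -1.   ]
(0.5744, 0.231, 0.17) [ 0.0017 -0.1286 -0.5275]
(0.5744, 0.231, 0.024) [ 0.1477 -0.1307 -0.5282]
```

```bash
python3 -c "
from h import *
for i in range(4): snap('top')
s=snap('top','p2.png');where((.5744,.231,.17),(.5744,.231,.024))
print(tops(s,dict(sleeve=(.5627,-.3096))))"
```

```text
t 8.15 tcp [ 0.5614 -0.3086  0.1684] gap 0.997 F [-0.  -0.7  0. ] yang -14.63 down [-0.     0.001 -1.   ]
(0.5744, 0.231, 0.17) [-0.0009 -0.1237 -0.5254]
(0.5744, 0.231, 0.024) [ 0.1451 -0.1237 -0.5252]
{'sleeve': (array([ 563. , -307.4]), array([ 562.4, -307.6]), 20.7, 206)}
```

View pics/p2.png

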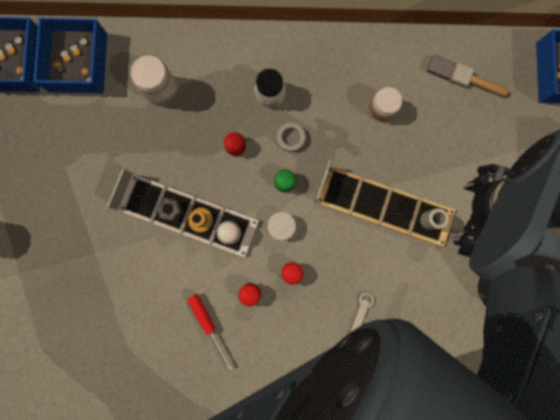

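The sleeve stands upright on the far pad at (434,217), about 2–3 mm off centre, which is acceptable. The nut is next.

Emit:
play_rows --pt "0 -0.005 -0.02 0" --pt "0 -0.014 -0.06 0" --pt "0 -0.025 -0.105 0" --pt "0 -0.035 -0.15 0" --pt "0 -0.046 -0.195 0" --pt "0 -0.056 -0.24 0" --pt "0 -0.067 -0.285 0" --pt "0 -0.078 -0.33 0" --pt "0 -0.088 -0.375 0" --pt "0 -0.099 -0.42 0" --pt "0 -0.109 -0.465 0" --pt "0 -0.118 -0.5 0" --pt "0 -0.122 -0.52 0" --pt "0 -0.124 -0.5255 0" --pt "0 -0.124 -0.5255 0" --pt "0 -0.124 -0.5255 0" --pt "0 -0.124 -0.5255 0"

```text
t: 9.85
tcp_pos: [0.574, 0.2298, 0.1688]
tool_rot: [-0.56, -0.432, 0.56, -0.431]
force: [0.1, 0.2, -0.1]
finger_gap: 0.997
```

```bash
python3 -c "
from h import *
snap('scene');snap('scene')
where((.5744,.231,.024))"
```

```text
t 9.95 tcp [0.5743 0.2299 0.1691] gap 1.002 F [ 0.7  0.2 -0.1] yang -14.74 down [-0.     0.001 -1.   ]
(0.5744, 0.231, 0.024) [ 1.451e-01 -1.000e-04 -1.000e-03]
```

Emit:
play_rows --pt "0.04 0 -0.001 0" --pt "0.08 0 -0.001 0" --pt "0.11 0 -0.001 0" --pt "0.132 0 -0.001 0" --pt "0.143 0 -0.001 0" --pt "0.145 0 -0.001 0" --pt "0.145 0 -0.001 0" --pt "0.145 0 -0.001 0"

```text
t: 10.75
tcp_pos: [0.5756, 0.2311, 0.0254]
tool_rot: [0.561, 0.432, -0.559, 0.432]
force: [0.0, 0.6, 0.2]
finger_gap: 0.997
```

Emit:
play_rows --pt "0 0 0 0" --pt "0 0 0 0" --pt "0 0 0 0" --pt "0 0 0 0" --pt "0 0 0 0" --pt "0 0 0 0" --pt "0 0 0 0" --pt "0 0 0 0" --pt "0 0 0 0" --claw 0

```text
t: 11.65
tcp_pos: [0.5753, 0.2314, 0.0263]
tool_rot: [0.561, 0.432, -0.559, 0.432]
force: [-2.2, -0.3, 5.9]
finger_gap: 0.475
```

```bash
python3 -c "
from h import *
where((.5834,-.2472,.17))"
```

```text
t 11.65 tcp [0.5753 0.2314 0.0263] gap 0.475 F [-2.2 -0.3  5.9] yang -14.75 down [ 0.002  0.002 -1.   ]
(0.5834, -0.2472, 0.17) [-0.1446  0.1299  0.4604]
```

Emit:
play_rows --pt "-0.03 0 0 0" --pt "-0.08 0 0 0" --pt "-0.12 0 0 0" --pt "-0.144 0.006 0.02 0" --pt "-0.144 0.018 0.06 0" --pt "-0.144 0.03 0.105 0" --pt "-0.144 0.043 0.15 0" --pt "-0.144 0.055 0.195 0" --pt "-0.144 0.068 0.24 0" --pt "-0.144 0.08 0.285 0" --pt "-0.144 0.093 0.33 0" --pt "-0.144 0.106 0.375 0" --pt "-0.144 0.117 0.415 0" --pt "-0.144 0.125 0.445 0" --pt "-0.144 0.13 0.461 0" --pt "-0.144 0.13 0.461 0" --pt "-0.144 0.13 0.461 0" --pt "-0.144 0.13 0.461 0" --pt "-0.144 0.13 0.461 0"

```text
t: 13.55
tcp_pos: [0.5834, -0.2458, 0.1694]
tool_rot: [0.561, 0.433, -0.559, 0.432]
force: [1.0, 0.5, -4.1]
finger_gap: 0.473
```

```bash
python3 -c "
from h import *
snap('scene','p3.png')
where((.5830,-.248,.0265))"
```

```text
t 13.6 tcp [ 0.5834 -0.2461  0.1695] gap 0.473 F [-0.6 -1.2 -4. ] yang -14.63 down [ 0.001  0.002 -1.   ]
(0.583, -0.248, 0.0265) [ 1.43e-01 -1.00e-04  2.40e-03]
```

Emit:
play_rows --pt "0.04 0 0.002 0" --pt "0.08 0 0.002 0" --pt "0.11 0 0.002 0" --pt "0.13 0 0.002 0" --pt "0.137 0 0.002 0" --pt "0.141 -0.001 0.002 0" --pt "0.143 -0.001 0.002 0" --pt "0.144 -0.001 0.002 0" --pt "0.144 -0.001 0.002 0" --pt "0.144 -0.001 0.002 0"

```text
t: 14.6
tcp_pos: [0.5827, -0.2477, 0.0264]
tool_rot: [0.561, 0.432, -0.558, 0.432]
force: [0.4, -0.7, -1.4]
finger_gap: 0.466
```

Emit:
play_rows --pt "0.001 0 0 0" --pt "0.0015 0 0 0" --pt "0.0015 0 0 0"

```text
t: 14.9
tcp_pos: [0.5827, -0.2477, 0.0264]
tool_rot: [0.561, 0.432, -0.558, 0.433]
force: [-2.0, 1.4, 4.6]
finger_gap: 0.474
```

Emit:
play_rows --pt "0 0 0 0" --pt "0 0 0 0" --pt "0 0 0 0" --pt "0 0 0 0" --pt "0 0 0 0" --pt "-0.02 0 0 0" --pt "-0.06 0 0 0" --pt "-0.1 0 0 0" --pt "-0.13 0 0 0" --pt "-0.144 0 0 0" --pt "-0.144 0 0 0" --pt "-0.144 0 0 0" --pt "-0.144 0 0 0" --claw 100

```text
t: 16.2
tcp_pos: [0.5811, -0.2472, 0.1681]
tool_rot: [0.56, 0.433, -0.559, 0.431]
force: [-0.7, 0.1, -0.2]
finger_gap: 0.996
```

```bash
python3 -c "
from h import *
snap('top')
s=snap('top','p4.png');where((.5563,.1715,.17))
print(tops(s,dict(sleeve=(.5627,-.3096),nut=(.583,-.247))),tops(s,dict(bush=(.555,.172),cap=(.529,.11))))"
```

```text
t 16.3 tcp [ 0.5813 -0.2474  0.1683] gap 1.003 F [-0.1  0.2 -0.2] yang -14.63 down [-0.     0.003 -1.   ]
(0.5563, 0.1715, 0.17) [-3.000e-04 -1.300e-01 -3.989e-01]Traceback (most recent call last):
  File "<string>", line 5, in <module>
    print(tops(s,dict(sleeve=(.5627,-.3096),nut=(.583,-.247))),tops(s,dict(bush=(.555,.172),cap=(.529,.11))))
          ~~~~^^^^^^^^^^^^^^^^^^^^^^^^^^^^^^^^^^^^^^^^^^^^^^^^
  File "h.py", line 46, in tops
    W=ray(s,np.c_[u,v],t-(.003 if k=='cap' else 0))[:,:2]
      ~~~^^^^^^^^^^^^^^^^^^^^^^^^^^^^^^^^^^^^^^^^^^
  File "h.py", line 13, in ray
    n=und(s,px); d=np.c_[n,np.ones(len(n))]@s['R']; c=-s['R'].T@s['t']
  File "h.py", line 11, in und
    return cv2.undistortPoints(np.float64(px).reshape(-1,1,2),K(s),np.float64(s['dist'])).reshape(-1,2)
           ~~~~~~~~~~~~~~~~~~~^^^^^^^^^^^^^^^^^^^^^^^^^^^^^^^^^^^^^^^^^^^^^^^^^^^^^^^^^^^
cv2.error: OpenCV(4.12.0) /io/opencv/modules/calib3d/src/undistort.dispatch.cpp:347: error: (-215:Assertion failed) CV_IS_MAT(_src) && CV_IS_MAT(_dst) && (_src->rows == 1 || _src->cols == 1) && (_dst->rows == 1 || _dst->cols == 1) && _src->cols + _src->rows - 1 == _dst->rows + _dst->cols - 1 && (CV_MAT_TYPE(_src->type) == CV_32FC2 || CV_MAT_TYPE(_src->type) == CV_64FC2) && (CV_MAT_TYPE(_dst->type) == CV_32FC2 || CV_MAT_TYPE(_dst->type) == CV_64FC2) in function 'cvUndistortPointsInternal'
```

View pics/p4.png

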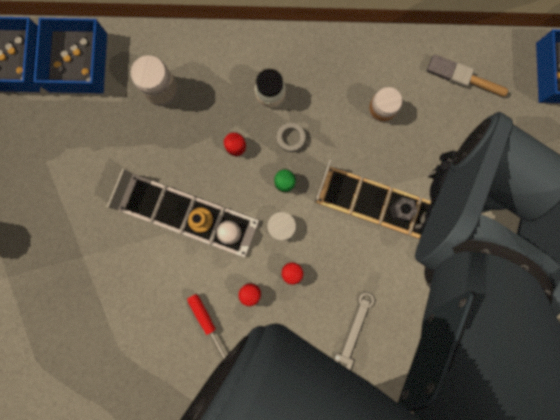

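The nut stands on its pad at (405,207). The arm hides the sleeve. Bush and cap have not moved. The bush is next.

Emit:
play_rows --pt "0 -0.006 -0.02 0" --pt "0 -0.02 -0.06 0" --pt "0 -0.034 -0.105 0" --pt "0 -0.049 -0.15 0" --pt "0 -0.064 -0.195 0" --pt "0 -0.078 -0.24 0" --pt "0 -0.093 -0.285 0" --pt "0 -0.107 -0.33 0" --pt "0 -0.12 -0.37 0" --pt "0 -0.127 -0.39 0" --pt "0 -0.13 -0.399 0" --pt "0 -0.13 -0.399 0" --pt "0 -0.13 -0.399 0" --pt "0 -0.13 -0.399 0" --pt "0 -0.13 -0.399 0"

```text
t: 17.8
tcp_pos: [0.5566, 0.1702, 0.1697]
tool_rot: [0.561, 0.433, -0.559, 0.431]
force: [0.0, -0.8, -0.4]
finger_gap: 1.002
```

```bash
python3 -c "
from h import *
snap('scene')
where((.5563,.1715,.031))"
```

```text
t 17.85 tcp [0.5566 0.1703 0.1697] gap 1.0 F [ 0.2  0.7 -0.1] yang -14.75 down [-0.     0.003 -1.   ]
(0.5563, 0.1715, 0.031) [ 0.1387 -0.0005 -0.0006]
```

Emit:
play_rows --pt "0.04 0 -0.001 0" --pt "0.08 0 -0.001 0" --pt "0.11 0 -0.001 0" --pt "0.13 0 -0.001 0" --pt "0.138 -0.001 -0.001 0" --pt "0.139 -0.001 -0.001 0" --pt "0.139 -0.001 -0.001 0" --pt "0.139 -0.001 -0.001 0"

```text
t: 18.65
tcp_pos: [0.557, 0.172, 0.032]
tool_rot: [0.562, 0.432, -0.559, 0.431]
force: [0.3, 0.6, 0.3]
finger_gap: 1.001
```

Emit:
play_rows --pt "0 0 0 0" --pt "0 0 0 0" --pt "0 0 0 0" --pt "0 0 0 0" --pt "0 0 0 0" --pt "0 0 0 0" --pt "0 0 0 0" --pt "0 0 0 0" --pt "0 0 0 0" --pt "0 0 0 0" --claw 0

```text
t: 19.65
tcp_pos: [0.5565, 0.1722, 0.0326]
tool_rot: [0.561, 0.432, -0.559, 0.431]
force: [-1.8, 0.6, 5.5]
finger_gap: 0.352
```

```bash
python3 -c "
from h import *
where((.6035,-.1855,.17))"
```

```text
t 19.65 tcp [0.5565 0.1722 0.0326] gap 0.352 F [-1.8  0.6  5.5] yang -14.76 down [ 0.002  0.004 -1.   ]
(0.6035, -0.1855, 0.17) [-0.1387  0.1367  0.3333]
```

Emit:
play_rows --pt "-0.03 0 0 0" --pt "-0.08 0 0 0" --pt "-0.12 0 0 0" --pt "-0.139 0.008 0.02 0" --pt "-0.139 0.025 0.06 0" --pt "-0.139 0.043 0.105 0" --pt "-0.139 0.062 0.15 0" --pt "-0.139 0.08 0.195 0" --pt "-0.139 0.099 0.24 0" --pt "-0.139 0.117 0.285 0" --pt "-0.139 0.129 0.315 0" --pt "-0.139 0.137 0.333 0" --pt "-0.139 0.137 0.333 0" --pt "-0.139 0.137 0.333 0" --pt "-0.139 0.137 0.333 0" --pt "-0.139 0.137 0.333 0"

```text
t: 21.25
tcp_pos: [0.6036, -0.1832, 0.1702]
tool_rot: [0.561, 0.433, -0.558, 0.431]
force: [-0.1, -0.4, -3.2]
finger_gap: 0.352
```

```bash
python3 -c "
from h import *
snap('scene','p5.png')
where((.6035,-.1855,.033))"
```

```text
t 21.3 tcp [ 0.6038 -0.1835  0.1704] gap 0.35 F [-0.3 -0.7 -2.8] yang -14.63 down [ 0.001  0.004 -1.   ]
(0.6035, -0.1855, 0.033) [0.1373 0.0002 0.0027]
```

Emit:
play_rows --pt "0.04 0 0.003 0" --pt "0.08 0 0.003 0" --pt "0.11 0 0.003 0" --pt "0.125 0 0.003 0" --pt "0.132 0 0.003 0" --pt "0.136 -0.001 0.003 0" --pt "0.138 -0.001 0.003 0" --pt "0.139 -0.001 0.003 0" --pt "0.139 -0.001 0.003 0" --pt "0.139 -0.001 0.003 0"

```text
t: 22.3
tcp_pos: [0.6032, -0.1859, 0.0327]
tool_rot: [0.561, 0.432, -0.558, 0.432]
force: [-0.1, 0.4, 1.0]
finger_gap: 0.349
```

Emit:
play_rows --pt "0.001 0 0 0" --pt "0.0012 0 0 0" --pt "0.0012 0 0 0"

```text
t: 22.6
tcp_pos: [0.6032, -0.1859, 0.0327]
tool_rot: [0.561, 0.432, -0.558, 0.432]
force: [-1.4, 1.3, 6.5]
finger_gap: 0.35
```

Emit:
play_rows --pt "0 0 0 0" --pt "0 0 0 0" --pt "0 0 0 0" --pt "0 0 0 0" --pt "0 0 0 0" --pt "0 0 0 0" --pt "-0.02 0 0 0" --pt "-0.06 0 0 0" --pt "-0.1 0 0 0" --pt "-0.13 0 0 0" --pt "-0.138 0 0 0" --pt "-0.138 0 0 0" --pt "-0.138 0 0 0" --claw 100

```text
t: 23.9
tcp_pos: [0.6017, -0.1858, 0.1692]
tool_rot: [0.561, 0.433, -0.558, 0.431]
force: [-0.2, -0.1, -0.1]
finger_gap: 0.996
```

```bash
python3 -c "
from h import *
snap('top')
s=snap('top','p6.png');where((.53,.109,.17))
print(tops(s,dict(cap=(.529,.11),bush=(.6035,-.1855))))"
```

```text
t 24.0 tcp [ 0.6014 -0.1857  0.1684] gap 1.0 F [-0.8  0.3 -1. ] yang -14.64 down [ 0.     0.005 -1.   ]
(0.53, 0.109, 0.17) [-1.000e-04 -1.436e-01 -2.671e-01]
{'cap': (array([528.8, 110. ]), array([529.2, 109.5]), 21.9, 353), 'bush': (array([ 604. , -181.2]), array([ 603.5, -183.6]), 16.3, 152)}
```

View pics/p6.png

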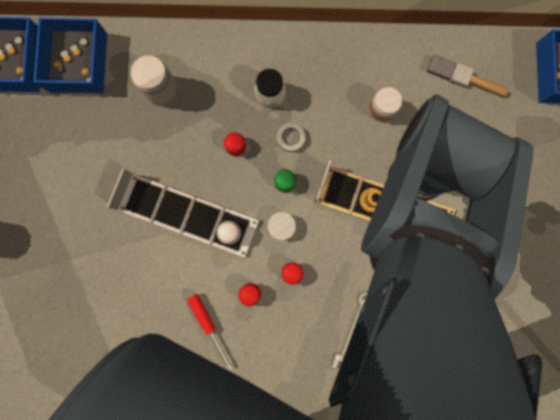

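The bush stands on the third pad at (370,198), with its right edge hidden by the arm. The cap is at (229,232) and has not moved.

Emit:
play_rows --pt "0 -0.011 -0.02 0" --pt "0 -0.03 -0.055 0" --pt "0 -0.051 -0.095 0" --pt "0 -0.073 -0.135 0" --pt "0 -0.094 -0.175 0" --pt "0 -0.116 -0.215 0" --pt "0 -0.132 -0.245 0" --pt "0 -0.14 -0.261 0" --pt "0 -0.144 -0.267 0" --pt "0 -0.144 -0.267 0" --pt "0 -0.144 -0.267 0" --pt "0 -0.144 -0.267 0" --pt "0 -0.144 -0.267 0"

```text
t: 25.3
tcp_pos: [0.53, 0.1079, 0.1698]
tool_rot: [0.561, 0.433, -0.559, 0.43]
force: [-0.5, -0.4, -0.2]
finger_gap: 1.001
```

```bash
python3 -c "
from h import *
snap('scene')
where((.53,.109,.0215))"
```

```text
t 25.35 tcp [0.5299 0.108  0.1698] gap 1.003 F [ 0.3 -0.3  0.1] yang -14.73 down [ 0.     0.005 -1.   ]
(0.53, 0.109, 0.0215) [ 0.1483 -0.     -0.0003]
```

Emit:
play_rows --pt "0.04 0 0 0" --pt "0.08 0 0 0" --pt "0.11 0 0 0" --pt "0.132 0 0 0" --pt "0.145 -0.001 0 0" --pt "0.15 -0.001 0 0" --pt "0.15 -0.001 0 0" --pt "0.15 -0.001 0 0" --pt "0.15 -0.001 0 0"

```text
t: 26.25
tcp_pos: [0.5299, 0.109, 0.021]
tool_rot: [0.562, 0.433, -0.558, 0.431]
force: [0.2, -0.2, 0.1]
finger_gap: 1.002
```

Emit:
play_rows --pt "0 0 0 0" --pt "0 0 0 0" --pt "0 0 0 0" --pt "0 0 0 0" --pt "0 0 0 0" --pt "0 0 0 0" --pt "0 0 0 0" --pt "0 0 0 0" --pt "0 0 0 0" --claw 0

```text
t: 27.15
tcp_pos: [0.5297, 0.1091, 0.0218]
tool_rot: [0.562, 0.433, -0.558, 0.431]
force: [-1.7, 0.3, 5.7]
finger_gap: 0.515
```

```bash
python3 -c "
from h import *
where((.6247,-.1225,.17))"
```

```text
t 27.15 tcp [0.5297 0.1091 0.0218] gap 0.515 F [-1.7  0.3  5.7] yang -14.73 down [ 0.003  0.005 -1.   ]
(0.6247, -0.1225, 0.17) [-0.1491  0.1509  0.1991]
```

The gap reads slightly small for a 46 mm cap, so I lift a little and look before travelling.

Emit:
play_rows --pt "-0.01 0 0 0" --pt "-0.03 0 0 0" --pt "-0.05 0 0 0" --pt "-0.05 0 0 0" --pt "-0.05 0 0 0"

```text
t: 27.65
tcp_pos: [0.5296, 0.1089, 0.072]
tool_rot: [0.562, 0.432, -0.558, 0.431]
force: [-0.4, 0.7, -2.5]
finger_gap: 0.518
```

```bash
python3 -c "
from h import *
where((.6247,-.1225,.17))
s=snap('scene')
cv2.imwrite('pics/p7.png',cv2.resize(s['image'][90:220,220:380],None,fx=4.5,fy=4.5,interpolation=cv2.INTER_CUBIC))"
```

```text
t 27.65 tcp [0.5296 0.1089 0.072 ] gap 0.518 F [-0.4  0.7 -2.5] yang -14.73 down [ 0.003  0.005 -1.   ]
(0.6247, -0.1225, 0.17) [-0.0988  0.151   0.199 ]
```

View pics/p7.png

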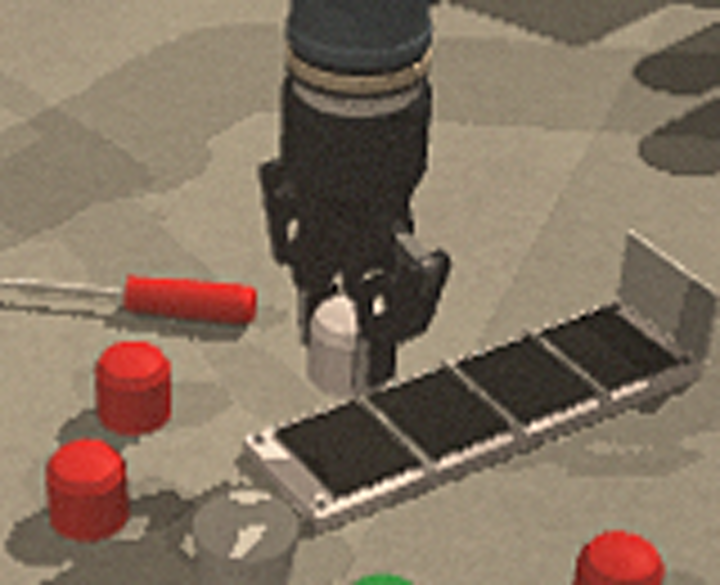

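The cap is held upright, with its lower part below the fingertips at about (335,350) in the crop. I carry on.

Emit:
play_rows --pt "-0.04 0 0 0" --pt "-0.08 0 0 0" --pt "-0.099 0.015 0.02 0" --pt "-0.099 0.04 0.053 0" --pt "-0.099 0.068 0.09 0" --pt "-0.099 0.095 0.126 0" --pt "-0.099 0.122 0.161 0" --pt "-0.099 0.141 0.187 0" --pt "-0.099 0.151 0.199 0" --pt "-0.099 0.151 0.199 0" --pt "-0.099 0.151 0.199 0" --pt "-0.099 0.151 0.199 0" --pt "-0.099 0.151 0.199 0"

```text
t: 29.0
tcp_pos: [0.6237, -0.1205, 0.1694]
tool_rot: [0.561, 0.434, -0.558, 0.431]
force: [0.0, -0.1, -1.4]
finger_gap: 0.518
```

```bash
python3 -c "
from h import *
snap('scene','p8.png')
where((.6247,-.1225,.022))"
```

```text
t 29.05 tcp [ 0.6239 -0.1208  0.1696] gap 0.515 F [ 0.1 -0.2 -2.4] yang -14.62 down [ 0.001  0.005 -1.   ]
(0.6247, -0.1225, 0.022) [0.1476 0.0012 0.0023]
```

Emit:
play_rows --pt "0.04 0.001 0.0025 0" --pt "0.08 0.001 0.0025 0" --pt "0.11 0.001 0.0025 0" --pt "0.13 0.001 0.0025 0" --pt "0.14 0 0.0025 0" --pt "0.145 0 0.0025 0" --pt "0.147 0 0.0025 0" --pt "0.149 0 0.0025 0" --pt "0.149 0 0.0025 0" --pt "0.149 0 0.0025 0"

```text
t: 30.05
tcp_pos: [0.6244, -0.1227, 0.0219]
tool_rot: [0.562, 0.433, -0.558, 0.432]
force: [0.6, 0.4, 1.6]
finger_gap: 0.518
```

Emit:
play_rows --pt "0.001 0 0 0" --pt "0.0012 0 0 0" --pt "0.0012 0 0 0"

```text
t: 30.35
tcp_pos: [0.6244, -0.1227, 0.0218]
tool_rot: [0.562, 0.433, -0.558, 0.432]
force: [-2.2, 1.2, 5.9]
finger_gap: 0.515
```

Contact. I release, go up, then move back to the tray side to clear the camera view.

Emit:
play_rows --pt "0 0 0 0" --pt "0 0 0 0" --pt "0 0 0 0" --pt "0 0 0 0" --pt "0 0 0 0" --pt "0 0 0 0" --pt "-0.02 0 0 0" --pt "-0.06 0 0 0" --pt "-0.1 0 0 0" --pt "-0.14 0 0 0" --pt "-0.17 0 0 0" --pt "-0.17 0 -0.04 0" --pt "-0.17 -0.01 -0.09 0" --pt "-0.17 -0.03 -0.14 0" --pt "-0.17 -0.05 -0.2 0" --pt "-0.17 -0.07 -0.25 0" --pt "-0.17 -0.09 -0.3 0" --pt "-0.17 -0.1 -0.33 0" --pt "-0.17 -0.1 -0.33 0" --pt "-0.17 -0.1 -0.33 0" --claw 100

```text
t: 32.35
tcp_pos: [0.6096, 0.223, 0.1931]
tool_rot: [0.561, 0.434, -0.557, 0.433]
force: [0.2, -1.3, 1.1]
finger_gap: 0.998
```

```bash
python3 - <<'E'
from h import *
for i in range(2):snap('top')
g=dict(sleeve=(.5627,-.3096),nut=(.583,-.248),bush=(.6035,-.1855),cap=(.6247,-.1225))
where()
for n in('top','scene'):
    s=snap(n,'f_'+n+'.png'); b=(305,155,465,250) if n=='top' else (130,210,310,340)
    for k,v in tops(s,g).items():print(n,k,v[:3],v[3])
    x0,y0,x1,y1=b;cv2.imwrite('pics/fc_'+n+'.png',cv2.resize(s['image'][y0:y1,x0:x1],None,fx=4,fy=4,interpolation=cv2.INTER_CUBIC))
E
```

```text
t 32.45 tcp [0.6103 0.2202 0.1931] gap 1.0 F [ 0.4 -0.5 -0.5] yang -14.63 down [ 0.004  0.004 -1.   ]
top sleeve (array([ 562.9, -307.6]), array([ 562.1, -307.5]), 20.7) 204
top nut (array([ 583.1, -246.4]), array([ 583. , -246.6]), 23.3) 371
top bush (array([ 602.9, -184.4]), array([ 602.9, -184.4]), 16.5) 198
top cap (array([ 624., -120.]), array([ 623.5, -119.9]), 21.9) 340
scene sleeve (array([ 566.1, -308.7]), array([ 566.2, -308.6]), 22.4) 239
scene nut (array([ 585. , -247.6]), array([ 584.6, -248.3]), 24.0) 310
scene bush (array([ 606.3, -187.2]), array([ 606.4, -187.2]), 18.0) 172
scene cap (array([ 629.4, -125.7]), array([ 628.7, -126.2]), 23.0) 240
```

View pics/fc_top.png

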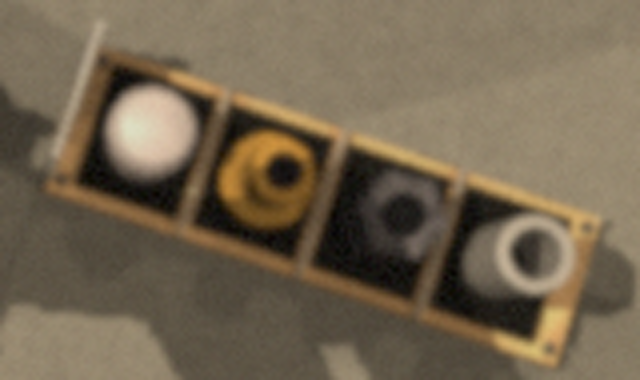

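View pics/fc_scene.png

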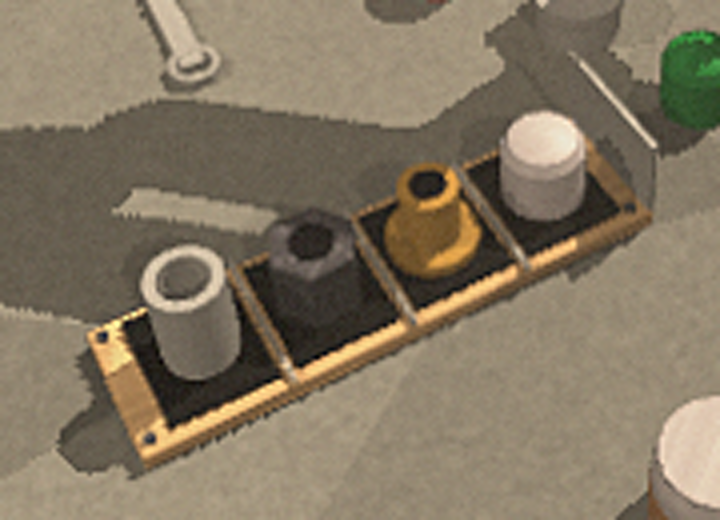

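View pics/f_top.png

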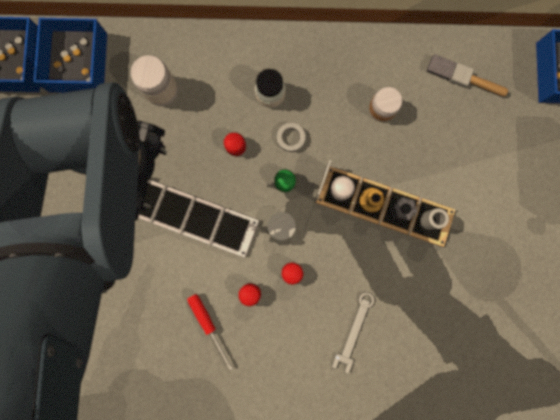

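The cap (343,188), bush (372,199), nut (404,208) and sleeve (434,218) all stand upright on the rack in order from its plate. Each is within about 3 mm of its pad centre, and the arm is clear. I hand the job in.

```bash
python3 -c "
from h import *
where()
print(manip.sign_off())"
```

```text
t 32.55 tcp [0.6107 0.2193 0.1932] gap 0.998 F [ 0.3 -0.4 -0.2] yang -14.74 down [ 0.004  0.004 -1.   ]
the job is handed in; nothing more can be done
None
```

All four parts are on the rack in reverse order. From the rack's end plate they stand cap, bush, nut, sleeve; on the tray, counting from its plate, they were sleeve, nut, bush, cap. I handed the job in at 32.6 s with the gripper open and clear of everything.

**Last checks:**
- **Position:** Each part stands upright on its own pad. The top view puts each within about 3 mm of its pad's centre.
- **Camera disagreement:** The scene view gave offsets of up to about 3 mm for the sleeve, nut and bush. It put the cap about 5 mm off, which I put down to the dome's far side being hidden from that camera. The two views also disagreed with each other by 2–3 mm when I first measured the scene.
- **Force:** The highest contact force I read, at the end of each move, was about 7 N.
- **Cap grip:** The gap on the cap read about 44 mm for a 46 mm part. I lifted it slightly to check; it was held upright and went down normally.

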